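# Hang the yellow setting gauge on its hook beside the cutter

### The job

The yellow setting gauge stands in the black rack next to the blue and the green one. Take it out and hang it by its round eye on the steel hook of the red-footed stand, so that it hangs freely, plate square to the hook's bar and inside the upturned tip, and is still when you let go. Leave the blue and the green gauge standing in the rack.

Things in the scene. Friction and masses are not known exactly. Their poses are not given: they have to be found in the camera images.
- gauge_yellow: Yellow upright plate, 8 mm thick, about 150 g, in a slot of the rack. Origin: centre of its round eye, a 44 mm hole. x: width, y: thickness (hole axis), z: up. 64 mm wide from 80 mm below the origin to 35 mm above; then a tab 34 mm wide up to 75 mm above: grip its two narrow edges about 57 mm above the origin. Foot 30 mm deep in the slot, 1.5 mm play: lift straight up, bottom above the neighbours' tops.
- peg (a point): Middle of the hook's level bar (10 mm diameter), on its centre line, 150 mm above the table. y: along the bar to its free tip, z: up. Fixed post, 20 mm diameter, 175 mm high, 45 mm away at -y; foot 110 x 90 x 12 mm. From 40 mm at +y the bar turns up; the tip ends at 52 mm along +y, 17 mm above the centre line. A hung gauge's eye centre lies 17 mm below the bar's centre line.
- gauge_blue: A blue plate, same shape, size, origin and axes as the yellow gauge, in another slot of the same rack (fixed black block 36 mm high, three slots 70 mm apart in a row along the plates' y; the order varies). Its top is 161 mm above the table. It must stay there.
- gauge_green: A green plate, same shape, size, origin and axes as the yellow gauge, in another slot of the same rack (fixed black block 36 mm high, three slots 70 mm apart in a row along the plates' y; the order varies). Its top is 161 mm above the table. It must stay there.
There are look-alikes about, which are no part of the job. Of the things that look like the gauge_yellow, the largest one is meant.

How it is judged (in metres and radians):
At the end, for the whole second after the job is handed in: Yellow gauge hangs by its eye on the hook, released and at rest: eye centre 8 to 23 mm below the bar, within 15 mm sideways, 34 mm towards the post to 44 mm towards the tip from the bar's middle; hole axis within 20 degrees of the bar, plate within 17 degrees of upright (x of gauge_yellow in the frame of peg between -0.015 and 0.015 m and y of gauge_yellow in the frame of peg between -0.034 and 0.044 m and z of gauge_yellow in the frame of peg between -0.023 and -0.008 m and angle between the y axis of gauge_yellow and the y axis of peg, either way round below 0.35 rad and angle between gauge_yellow's own z axis and vertical below 0.3 rad and linear speed of gauge_yellow below 0.03 m/s and angular speed of gauge_yellow below 0.4 rad/s); the robot touches nothing.
It fails at once if the blue gauge is knocked or pulled out of its place in the rack (moved by more than 20 mm or tipped by more than 20 degrees) (distance of gauge_blue from where it was at the start of the episode above 0.02 m or angle between gauge_blue's own z axis and vertical above 0.35 rad).
It fails at once if the green gauge is knocked or pulled out of its place in the rack (moved by more than 20 mm or tipped by more than 20 degrees) (distance of gauge_green from where it was at the start of the episode above 0.02 m or angle between gauge_green's own z axis and vertical above 0.35 rad).
It also fails if it takes over 42 s, if anything falls off the work surface, if the arm or the gripper's body presses on something with over 40 N, if the wrist force passes 120 N, or if a joint passes its speed limit or range.

### The arm

A 6-joint arm with a two-finger parallel gripper is mounted at the origin on the work surface. World frame = base frame: x ahead of the robot, y to its left, z up, the work surface at z = 0. Lengths are in mm, angles in rad, forces in N, time in s.
With the tool pointing down it reaches from about 350 to 875 mm from the base axis. Payload 4.2 kg.
Tool frame: the origin (TCP) lies on the mounting face of the last link; the fingertips stand 173 mm ahead of it and the grasp point (between the pads) lies grip_point_offset ahead of it (grip_point_offset is the distance from the TCP to the grasp point, in mm); z points along the fingers, y is the line along which they close (so a half turn about z gives the same grasp; the last joint's range is limited). The gripper opens to 85 mm and grips with 20 to 120 N. Pads are 22 mm wide; open, the fingers measure 114 mm over their backs; the gripper's body (76 mm by 85 mm) begins 54 mm behind the grasp point. The pads swing forward as they close: fully open they stand 13 mm farther back than shut.
Start: joints at [-0.916, 0.385, 0.008, 0, -1.194, -0.259], TCP at [240.98, -576.653, 404.712] pointing down, gripper open.
Joint ranges: [-3.14, 3.14], [-1.21, 2.06], [-1.07, 1.41], [-3.16, 2.05], [-2.99, -0.16], [-3.1, 3.1]. Speed limits (rad/s): [2.79, 2.79, 3.14, 3.14, 3.14, 3.14].

### API

Orientations are given as a unit quaternion [x, y, z, w].
In Python, from bench import read_state, get_image, job_done, recognise, place_of, grip_point_offset gives the robot as it stands. The module is installed in compiled form; this text tells all that it offers.
- The arm moves only by the tool carry_out, never from a script. Its arguments are lists of equal length, an entry for each row: "slide": the shift along the tool's x, y, z in m, a list of three; "roll": the turn about the tool's z in degrees; "claw": the finger opening in m, from 0 to 0.0854. A call has 1 to 8 rows; each row is the pose to reach, as a shift and turn from the pose commanded when the call began, along the tool's axes at that moment; what a row does not reach only later rows make up. A row lasts 1/8 s, in which the tool goes at most 62.5 mm and 10.7 degrees, less where a joint would pass 70% of its speed; a pose out of reach is approached as far as the arm can. A call with a gripper value outside its range is refused whole. The fingers move at their own pace and stop on an object; the grip force is fixed at half the most. Time passes only in rows, so rows that repeat a pose let the fingers close. It gives the time, the measured TCP pose, the force, the opening and the grip force at its end, in the units of the state.
- read_state(): the state, without advancing time (a new reading comes with each control period).
- get_image(name): name is "side" or "top" or "wrist"; returns a dict with "img" (420x560x3 uint8, red, green, blue), "z_map" (420x560 float32, mm along the optical axis (not along the pixel's ray), 0 where there is no reading), "mtx" (3x3 intrinsics, pixels), "world_from_camera" (4x4, takes a point from camera to world coordinates); the wrist camera has in their place "T_tool_cam" (4x4, takes a point from camera to tool coordinates, whose origin is the TCP and whose axes are the flange's). Camera axes: x right, y up, looking along -z (the intrinsics and any distortion apply to the point x, -y, -z); pixel columns grow to the right and rows downward; lengths in mm; the calibration is good to about 2 mm. A picture is of the moment at which its call begins: read the wrist's pose just before it.
- job_done(): hands the job in; it is judged then, once.
Trained networks look in a picture, given as the dict that the camera call returned (one of the last four; its "shot" number tells which), for a name from the list of things; names that differ only in an ending like _2 or _b are one class to them, and where a whole thing is asked for, a point or a joint stands for the part that bears it (a point fixed in the world has none). Each returns a list of dicts, best first, with "conf" (0 to 1); they miss things now and then, are a little off and sometimes report something else, mostly with a low value. They report only what shows in the picture. A call takes as long as a camera call. They do not tell look-alikes from the thing itself.
- recognise(picture, thing): "at" ([column, row] in pixels, amid what is visible of it).
- place_of(picture, thing): "at" ([column, row] in pixels: a listed point, or the origin of a listed thing).
The state is a dict: "clock": time; "joints": joint angles; "joint_vel": joint speeds; "joint_efforts": joint torques, N m; "position": TCP position; "ee_rot": TCP orientation; "contact_force": force on the tool from outside, world axes, zero at the start; "wrist_torque": the same for the moment, N m; "gripper_width": finger opening in mm; "grasp_force": force on a finger pad.
Only numpy, scipy, OpenCV 4.12 (cv2) and the standard library are available. Lean on these libraries where they do the work, as an engineer would, in place of code of your own. Each camera call takes 0.05 s, during which the arm holds its last target. There are 200 camera calls.

## Working session

There is one attempt and no reset: what is moved stays moved. The work goes in short steps, Python scripts to look and compute and a tool call to move; the robot and the scene stay as the last step left them, time stands still between calls to the robot, and variables do not carry over. Pictures are saved under pics/ and viewed, at most 10 in all, crops included, and the job is handed in when it is done.

Besides the shell and the picture viewer there is one more tool, called in YAML: its name, and indented under it one key for each argument. carry_out: Moves the arm, as the interface text tells. Its arguments: {"type":"object","properties":{"slide":{"type":"array"},"roll":{"type":"array"},"claw":{"type":"array"}},"required":["slide","roll","claw"]}

```bash
mkdir -p pics
cat > h.py <<'E'
import numpy as np, cv2
from bench import *
from scipy.spatial.transform import Rotation as R
def T_tool(s):
    T=np.eye(4);T[:3,:3]=R.from_quat(s["ee_rot"]).as_matrix();T[:3,3]=s["position"];return T
def shot(name):
    s=read_state();p=get_image(name)
    p["W"]=p["world_from_camera"] if "world_from_camera" in p else T_tool(s)@p["T_tool_cam"]
    return p
def cloud(p):
    z=p["z_map"];v,u=np.mgrid[:z.shape[0],:z.shape[1]];K=p["mtx"]
    c=np.stack([(u-K[0,2])/K[0,0]*z,-(v-K[1,2])/K[1,1]*z,-z],-1)
    w=c@p["W"][:3,:3].T+p["W"][:3,3]; w[z==0]=np.nan; return w
def save(p,n): cv2.imwrite("pics/"+n,p["img"][...,::-1])
E
python3 - <<'E'
from h import *
s=read_state();print({k:np.round(v,3).tolist() for k,v in s.items()},grip_point_offset)
print(R.from_quat(s["ee_rot"]).as_matrix().round(3))
ims=[]
for n in("side","top"):
    p=shot(n);w=cloud(p);ims.append(p["img"]);print(n,p.keys(),p["mtx"].round(1).tolist(),p["W"].round(2).tolist())
    for t in("gauge_yellow","gauge_blue","gauge_green","peg"):
        for f in(recognise,place_of):
            try:
                for d in f(p,t)[:4]:
                    c,r=np.round(d["at"]).astype(int);print(t,f.__name__,d["at"],round(d["conf"],2),w[r,c].round(0))
            except Exception as e:print(t,e)
    cv2.imwrite("pics/a_%s.png"%n,p["img"][...,::-1])
E
```

```text
{'clock': 0.0, 'joints': [-0.916, 0.386, 0.007, -0.0, -1.194, -0.259], 'joint_vel': [-0.001, -0.0, -0.001, -0.0, -0.0, 0.001], 'joint_efforts': [-0.001, -39.229, 18.84, 4.186, -0.005, 0.0], 'position': [240.915, -576.484, 403.602], 'ee_rot': [-0.197, 0.98, 0.001, -0.0], 'contact_force': [0.23, 0.848, 0.803], 'wrist_torque': [0.041, 0.021, -0.014], 'grasp_force': 0.0, 'gripper_width': 85.65} 154.70000000000002
[[-0.923 -0.385 -0.001]
 [-0.385  0.923  0.002]
 [ 0.     0.002 -1.   ]]
side dict_keys(['img', 'z_map', 'mtx', 'world_from_camera', 'shot', 'W']) [[519.6, 0.0, 272.9], [0.0, 519.6, 206.9], [0.0, 0.0, 1.0]] [[-0.95, 0.24, -0.17, 282.94], [-0.3, -0.74, 0.6, 685.4], [0.02, 0.63, 0.78, 1000.4], [0.0, 0.0, 0.0, 1.0]]
gauge_yellow call [247.0, 244.6] 0.84 [518.  66.  46.]
gauge_yellow call [299.4, 330.3] 0.64 [353. 227.  46.]
gauge_yellow call [296.8, 150.0] 0.56 [ 496. -274.   29.]
gauge_yellow call [300.4, 328.4] 0.96 [349. 243.  89.]
gauge_yellow call [248.3, 240.1] 0.95 [532.  21.  -1.]
gauge_yellow call [234.8, 300.2] 0.68 [498. 199.  37.]
gauge_blue call [254.8, 272.5] 0.82 [46
[... 514 characters left out ...]
] [[-0.02, 1.0, -0.07, 393.44], [-1.0, -0.02, -0.03, 10.12], [-0.03, 0.07, 1.0, 1159.52], [0.0, 0.0, 0.0, 1.0]]
gauge_yellow call [194.0, 201.9] 0.79 [489. 220. 135.]
gauge_yellow call [197.3, 263.1] 0.66 [347. 233.  44.]
gauge_yellow call [196.0, 266.2] 0.63 [338. 244.  -1.]
gauge_yellow call [193.3, 206.2] 0.6 [480. 224. 131.]
gauge_yellow call [263.7, 190.4] 0.53 [515.  62. 119.]
gauge_blue call [220.9, 211.2] 0.61 [465. 155. 160.]
gauge_blue call [196.1, 202.0] 0.19 [490. 219. 117.]
gauge_blue call [219.9, 214.5] 0.87 [459. 158. 161.]
gauge_green call [169.0, 192.5] 0.8 [525. 304.  35.]
gauge_green call [169.4, 192.2] 0.88 [525. 304.  35.]
peg call [403.0, 201.9] 0.93 [ 486. -273.   45.]
```

Run:
```python
import cv2,numpy as np
a=cv2.imread("pics/a_side.png");b=cv2.imread("pics/a_top.png")
a=a[90:390,140:400];b=b[130:310,130:450]
a=cv2.resize(a,None,fx=2,fy=2,interpolation=2)[:600];cv2.imwrite("pics/b_side.png",a)
cv2.imwrite("pics/b_top.png",cv2.resize(b,None,fx=2.5,fy=2.5,interpolation=2))
```

```text
(no output)
```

View pics/b_side.png

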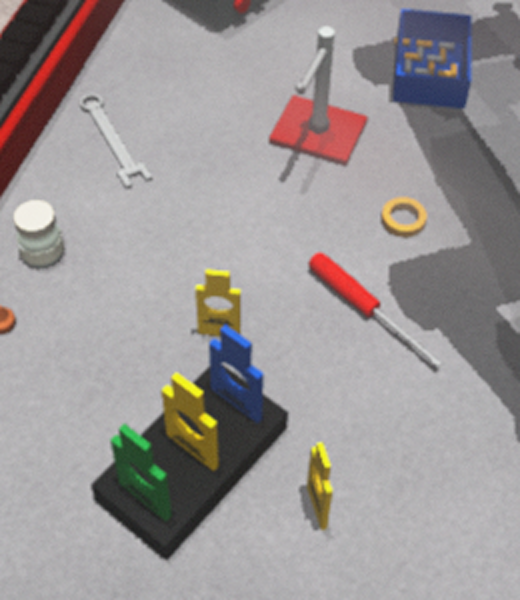

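View pics/b_top.png

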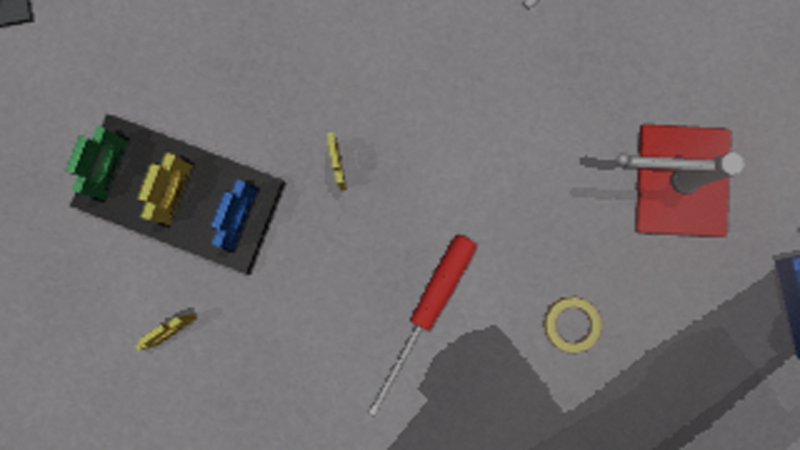

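The three yellow candidates in the side view are (247,245) free-standing, (300,330) free-standing, and (235,300) in the rack's middle slot between green and blue. The one at (235,300) fits: it stands in the rack and looks largest. I'll confirm its size in the cloud and in a crop, then measure it and the hook.

Run:
```python
from h import *
for n in("side","top"):
    p=shot(n);w=cloud(p);hsv=cv2.cvtColor(p["img"],cv2.COLOR_RGB2HSV)
    H,S,V=[hsv[...,i].astype(int) for i in range(3)]
    def rep(name,m):
        q=w[m];q=q[np.isfinite(q).all(1)]
        if len(q)<8:print(n,name,len(q));return
        t=q[q[:,2]>q[:,2].max()-12] if name!="bar" else q
        c=np.median(t,0);u,s,vt=np.linalg.svd((t-t.mean(0))[:,:2],full_matrices=False)
        l=(t-t.mean(0))[:,:2]@vt[0];l2=(t-t.mean(0))[:,:2]@vt[1]
        print(n,name,len(q),len(t),"zmax",np.percentile(q[:,2],[50,90,98]).round(0),"mid",c.round(1),"mean",t.mean(0).round(1),"dir",vt[0].round(3),"deg",np.degrees(np.arctan2(vt[0][1],vt[0][0])).round(1),"len",np.ptp(l).round(1),np.ptp(l2).round(1))
    def box(x0,x1,y0,y1,z0,z1):
        return (w[...,0]>x0)&(w[...,0]<x1)&(w[...,1]>y0)&(w[...,1]<y1)&(w[...,2]>z0)&(w[...,2]<z1)
    Y=(H>18)&(H<34)&(S>100)
    rep("Yrack",Y&box(430,540,180,270,40,200))
    rep("Ynear",Y&box(300,400,180,280,10,200)); rep("Yfar",Y&box(490,560,20,100,10,200))
    rep("blue",(H>100)&(H<130)&(S>100)&box(420,510,110,200,40,200))
    rep("green",(H>45)&(H<90)&(S>100)&box(460,580,240,330,40,200))
    rep("bar",box(440,540,-285,-180,135,172)); rep("post",box(440,540,-330,-200,172.5,200));rep("post2",box(440,540,-330,-262,60,130))
    if n=="side":cv2.imwrite("pics/c.png",cv2.resize(p["img"][220:390,180:330,::-1],None,fx=3.5,fy=3.5,interpolation=2))
```

```text
side Yrack 709 96 zmax [107. 159. 162.] mid [486.1 228.5 160.8] mean [486.3 228.4 160.1] dir [-0.929  0.37 ] deg 158.3 len 33.4 9.1
side Ynear 330 54 zmax [ 67. 117. 119.] mid [350.3 236.8 117.4] mean [350.4 236.5 116.9] dir [-0.541  0.841] deg 122.8 len 26.0 6.3
side Yfar 447 49 zmax [ 72. 112. 120.] mid [513.2  66.2 117.5] mean [512.9  66.4 116.6] dir [-0.981 -0.193] deg -168.9 len 23.8 7.9
side blue 661 91 zmax [110. 158. 162.] mid [460.3 164.1 160.2] mean [460.4 163.6 159.3] dir [-0.915  0.404] deg 156.1 len 33.9 9.5
side green 619 96 zmax [112. 159. 162.] mid [511.4 293.7 160.3] mean [511.8 293.3 159.7] dir [-0.931  0.365] deg 158.6 len 31.7 9.6
side bar 181 181 zmax [155. 167. 171.] mid [ 494.2 -256.7  154.9] mean [ 493.5 -247.   156. ] dir [-0.106 -0.994] deg -96.1 len 98.7 19.7
side post 36 36 zmax [175. 178. 178.] mid [ 493.1 -280.9  175.4] mean [ 492.7 -281.   175.4] dir [-0.359  0.933] deg 111.0 len 19.5 17.1
side post2 148 22 zmax [ 95. 123. 127.] mid [ 488.3 -274.1  124. ] mean [ 489.5 -275.3  124. ] dir [0.871 0.492] deg 29.5 len 18.6 12.7
top Yrack 340 66 zmax [117. 16
[... 332 characters left out ...]
.203] deg -168.3 len 25.8 5.3
top blue 273 60 zmax [118. 161. 164.] mid [458.7 160.2 160.4] mean [459.  160.5 160.7] dir [-0.927  0.374] deg 158.0 len 32.8 8.4
top green 381 63 zmax [112. 159. 161.] mid [511.2 289.9 159.8] mean [511.4 290.  159.5] dir [-0.933  0.359] deg 159.0 len 31.0 8.9
top bar 212 212 zmax [154. 164. 170.] mid [ 492.6 -240.   154.1] mean [ 492.3 -238.3  155.2] dir [-0.103 -0.995] deg -95.9 len 97.3 18.0
top post 55 55 zmax [175. 176. 177.] mid [ 489.4 -282.8  174.5] mean [ 489.7 -283.   174.7] dir [-0.793  0.609] deg 142.5 len 17.9 17.3
top post2 55 10 zmax [ 94. 124. 129.] mid [ 483.7 -275.1  125.1] mean [ 484.1 -276.3  124.8] dir [-0.721 -0.693] deg -136.1 len 10.4 2.8
```

View pics/c.png

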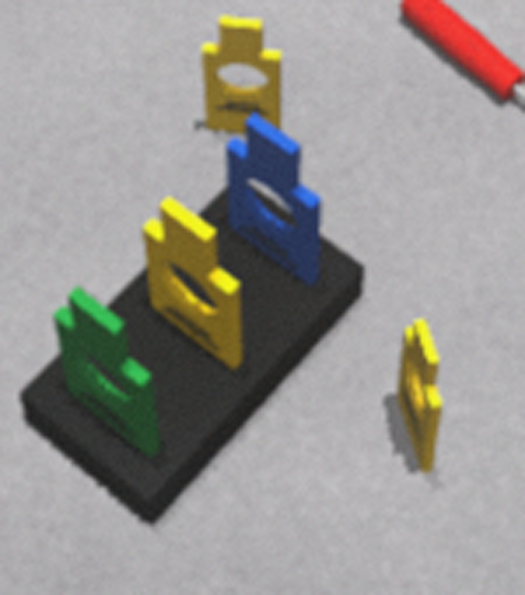

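The rack-middle gauge has its top at 161 mm and a 34 mm tab. The two free-standing ones reach only about 120 mm with a 25 mm tab, so the rack-middle one is meant. I'll go past the hook first for a close wrist view.

carry_out:
  slide:
    - [-0.04,0.025,0]
    - [-0.085,0.052,0]
    - [-0.13,0.08,0]
    - [-0.175,0.108,0]
    - [-0.22,0.136,0]
    - [-0.265,0.163,0]
    - [-0.3,0.185,0]
    - [-0.3,0.185,0]
  roll: [-6,-12,-18,-24,-31,-38,-46,-46]
  claw: [0.085,0.085,0.085,0.085,0.085,0.085,0.085,0.085]

```text
clock: 2.0
position: [447.8, -288.3, 404.9]
ee_rot: [-0.566, 0.824, -0.0, 0.0]
contact_force: [-0.4, 0.2, 0.2]
gripper_width: 85.4
grasp_force: 0.0
```

Run:
```python
from h import *
s=read_state();print(s["clock"],s["position"],R.from_quat(s["ee_rot"]).as_matrix().round(3).tolist(),s["joints"])
p=shot("wrist");print(p["T_tool_cam"].round(2).tolist());w=cloud(p);save(p,"w1.png")
for d in place_of(p,"peg")[:3]:
    c,r=np.round(d["at"]).astype(int);print(d,w[r,c])
m=(w[...,2]>146)&(w[...,2]<160)&(abs(w[...,0]-492)<40)&(w[...,1]>-268)&(w[...,1]<-200)
q=w[m];print(len(q))
if len(q)>20:
    for y in range(-265,-185,10):
        k=q[abs(q[:,1]-y)<5]
        if len(k)>3:print(y,k.mean(0).round(1),np.ptp(k[:,0]).round(1),k[:,2].max().round(1))
m=(w[...,2]>168)&(abs(w[...,0]-492)<40)&(abs(w[...,1]+245)<70);q=w[m]
a=q[q[:,1]<-250];b=q[q[:,1]>-230];print("post",len(a),a.mean(0),np.ptp(a,axis=0),"tip",len(b),b.mean(0) if len(b) else 0)
```

```text
2.0 [ 447.82048061 -288.34209706  404.90054814] [[-0.359, -0.933, 0.001], [-0.933, 0.359, -0.0], [-0.0, -0.001, -1.0]] [-2.67366412e-01  2.27440945e-01 -2.17997690e-01 -1.19788437e-04
 -1.12473497e+00 -1.00281579e-01]
[[-0.0, 0.96, 0.28, 72.86], [1.0, 0.0, -0.0, 1.24], [-0.0, 0.28, -0.96, 31.07], [0.0, 0.0, 0.0, 1.0]]
{'at': [243.4, 285.3], 'conf': 0.82} [ 491.82630148 -243.99986877  154.74143268]
1037
-265 [ 489.2 -263.7  153.6] 9.8 155.9
-255 [ 490.3 -254.9  153.5] 10.1 155.8
-245 [ 491.1 -245.   153.5] 10.1 156.1
-235 [ 491.8 -235.1  153.5] 10.4 156.0
-225 [ 492.7 -225.1  153.5] 9.8 155.6
-215 [ 493.3 -215.   153.5] 10.5 155.8
-205 [ 494.3 -204.7  153.6] 9.8 156.8
post 14428 [ 480.35089586 -307.78110704  295.31356586] [ 65.58106291  41.39368444 162.50060883] tip 0 0
```

carry_out:
  slide:
    - [-0.04,0.012,0]
    - [-0.098,0.03,0]
    - [-0.156,0.048,0]
    - [-0.214,0.065,0]
    - [-0.272,0.083,0]
    - [-0.33,0.1,0]
    - [-0.386,0.117,0]
    - [-0.44,0.133,0]
  roll: [0,0,0,0,0,0,0,0]
  claw: [0.085,0.085,0.085,0.085,0.085,0.085,0.085,0.085]

```text
clock: 3.1
position: [482.7, 168.7, 405.0]
ee_rot: [-0.563, 0.826, -0.0, 0.0]
contact_force: [1.1, 0.2, 0.1]
gripper_width: 85.1
grasp_force: 0.0
```

carry_out:
  slide:
    - [-0.03,0.01,0.0]
    - [-0.054,0.016,0.01]
    - [-0.054,0.016,0.02]
    - [-0.054,0.016,0.02]
  roll: [0,0,0,0]
  claw: [0.085,0.085,0.085,0.085]

```text
clock: 3.6
position: [487.2, 222.9, 383.1]
ee_rot: [-0.563, 0.826, -0.0, -0.002]
contact_force: [0.9, -0.2, -1.1]
gripper_width: 84.8
grasp_force: 0.0
```

Run:
```python
from h import *
s=read_state();T=T_tool(s);print(s["clock"],s["position"],T[:3,:3].round(3).tolist(),s["joints"])
p=shot("wrist");w=cloud(p);save(p,"w2.png");print(recognise(p,"gauge_yellow")[:3])
hsv=cv2.cvtColor(p["img"],cv2.COLOR_RGB2HSV);Y=(hsv[...,0]>18)&(hsv[...,0]<34)&(hsv[...,1]>90)
q=w[Y&(w[...,2]>100)&(w[...,2]<175)&(np.hypot(w[...,0]-486,w[...,1]-227)<60)]
t=q[q[:,2]>q[:,2].max()-7]
print(len(q),len(t),q[:,2].max(),t.mean(0))
l=(t-T[:3,3])@T[:3,:3];print("tool rel",l.min(0),l.max(0),l.mean(0))
r=cv2.minAreaRect(l[:,:2].astype(np.float32));print(r)
```

```text
3.6 [487.17922128 222.87962489 383.13786112] [[-0.365, -0.931, -0.003], [-0.931, 0.365, -0.002], [0.003, 0.002, -1.0]] [ 7.31877328e-01  2.51553252e-01 -2.43084838e-01 -3.54585061e-04
 -1.07984902e+00 -1.10549467e+00]
[{'at': [432.3, 145.5], 'conf': 0.87}, {'at': [280.7, 206.1], 'conf': 0.84}, {'at': [167.6, 18.8], 'conf': 0.57}]
2479 766 162.79644318831788 [484.37213924 225.64385984 160.22014757]
tool rel [ -7.35829349 -13.8764761  220.32541463] [  1.43673527  20.22521634 227.34344544] [ -2.25245112   3.19126149 222.9183035 ]
((-3.0033273696899414, 3.162245750427246), (8.69183349609375, 34.111541748046875), 0.37425094842910767)
```

View pics/w2.png

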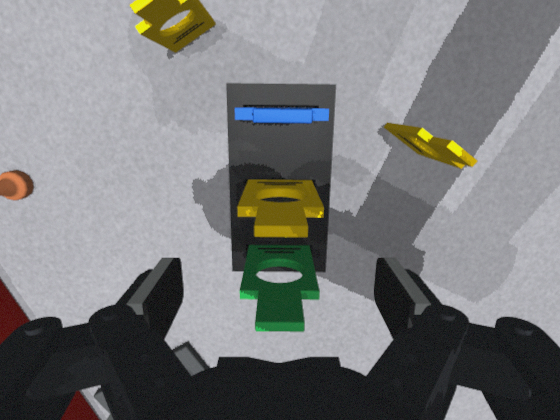

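The yellow tab is at (282,220), between blue (282,115) and green (280,300), and the pads straddle it from left and right. The offset is -3 mm in x and +3 mm in y, so I'll descend 83 mm and close.

carry_out:
  slide:
    - [-0.003,0.003,0.0]
    - [-0.003,0.003,0.02]
    - [-0.003,0.003,0.045]
    - [-0.003,0.003,0.065]
    - [-0.003,0.003,0.08]
    - [-0.003,0.003,0.083]
    - [-0.003,0.003,0.083]
    - [-0.003,0.003,0.083]
  roll: [0,0,0,0,0,0,0,0]
  claw: [0.085,0.085,0.085,0.085,0.085,0.085,0.085,0.07]

```text
clock: 4.7
position: [485.8, 228.1, 302.6]
ee_rot: [-0.564, 0.826, 0.0, 0.001]
contact_force: [0.4, -0.5, -0.6]
gripper_width: 70.6
grasp_force: 0.0
```

carry_out:
  slide:
    - [0,0,0]
    - [0,0,0]
    - [0,0,0]
    - [0,0,0]
    - [0,0,0]
    - [0,0,0]
    - [0,0,0]
    - [0,0,0]
  roll: [0,0,0,0,0,0,0,0]
  claw: [0.055,0.045,0.038,0.03,0.025,0.025,0.025,0.025]

```text
clock: 5.7
position: [485.8, 228.0, 302.0]
ee_rot: [-0.564, 0.826, -0.0, 0.0]
contact_force: [0.7, -2.1, 3.1]
gripper_width: 32.9
grasp_force: 59.7
```

carry_out:
  slide:
    - [0,0,-0.008]
    - [0,0,-0.02]
    - [0,0,-0.04]
    - [0,0,-0.065]
    - [0,0,-0.095]
    - [0,0,-0.125]
    - [0,0,-0.155]
    - [0,0,-0.18]
  roll: [0,0,0,0,0,0,0,0]
  claw: [0.025,0.025,0.025,0.025,0.025,0.025,0.025,0.025]

```text
clock: 6.7
position: [485.1, 227.7, 483.6]
ee_rot: [-0.564, 0.826, 0.0, 0.001]
contact_force: [-0.0, 0.3, -2.0]
gripper_width: 32.7
grasp_force: 59.6
```

```bash
cat >> h.py <<'E'
def yellow():
    s=read_state();T=T_tool(s);print("tcp",s["clock"],s["position"].__array__().round(1),"yaw_y",np.degrees(np.arctan2(T[1,1],T[0,1])).round(2),"tilt",T[:2,2].round(4),"F",np.round(s["contact_force"],1),"w",s["gripper_width"])
    for n in("side","top"):
        p=shot(n);w=cloud(p);hsv=cv2.cvtColor(p["img"],cv2.COLOR_RGB2HSV);Y=(hsv[...,0]>18)&(hsv[...,0]<34)&(hsv[...,1]>90)
        l=(w-T[:3,3])@T[:3,:3]
        m=Y&(abs(l[...,0])<30)&(abs(l[...,1])<45)&(l[...,2]>120)&(l[...,2]<320);q=l[m]
        q=q[abs(q[:,0]-np.median(q[:,0]))<12]
        A=np.c_[q[:,1:],np.ones(len(q))];k=np.linalg.lstsq(A,q[:,0],rcond=None)[0]
        print(n,len(q),"tool min",q.min(0).round(1),"max",q.max(0).round(1),"med",np.median(q,0).round(1),"slopes x per y,z",k.round(3))
        if n=="side":P=p
    return P
E
python3 - <<'E'
from h import *
p=yellow();cv2.imwrite("pics/d.png",cv2.resize(p["img"][:,:,::-1],None,fx=1.4,fy=1.4))
E
```

```text
tcp 6.7 [485.1 227.7 483.6] yaw_y 158.68 tilt [0.0005 0.001 ] F [-0.   0.3 -2. ] w 32.69998954557448
side 1141 tool min [-13.5 -33.6 120.7] max [  4.8  31.6 296.4] med [-3.000e+00  2.000e-01  2.314e+02] slopes x per y,z [ 6.000e-03  2.000e-03 -2.987e+00]
top 505 tool min [ -3.5 -33.9 123.9] max [ 11.7  31.  294.9] med [  4.4  -1.8 231.3] slopes x per y,z [-0.011 -0.011  6.443]
```

View pics/d.png

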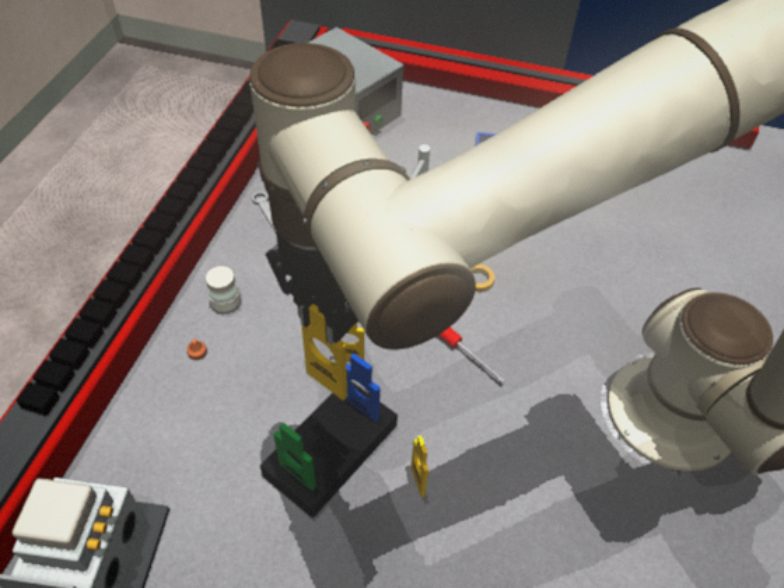

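Blue and green are still standing, at (362,388) and (294,455). Yellow is held square, with its eye about 216 mm below the TCP. Next I'll carry it to about 95 mm beyond the bar's middle on the tip side.

carry_out:
  slide:
    - [0.02,-0.009,0]
    - [0.06,-0.026,0]
    - [0.115,-0.05,0]
    - [0.175,-0.077,0]
    - [0.235,-0.103,0]
    - [0.285,-0.125,0]
    - [0.322,-0.141,0]
    - [0.341,-0.15,0]
  roll: [-1,-3,-6,-9,-12,-14,-16,-16.3]
  claw: [0.025,0.025,0.025,0.025,0.025,0.025,0.025,0.025]

```text
clock: 7.8
position: [500.7, -146.2, 480.3]
ee_rot: [-0.675, 0.738, 0.001, -0.001]
contact_force: [0.9, -0.4, -1.9]
gripper_width: 32.9
grasp_force: 59.7
```

carry_out:
  slide:
    - [0,0,0.01]
    - [0,0,0.03]
    - [0,0,0.055]
    - [0,0,0.08]
    - [0,0,0.1]
    - [0,0,0.107]
    - [0,0,0.108]
    - [0,0,0.108]
  roll: [0,0,0,0,0,0,0,0]
  claw: [0.025,0.025,0.025,0.025,0.025,0.025,0.025,0.025]

```text
clock: 8.8
position: [501.5, -144.0, 374.3]
ee_rot: [-0.676, 0.737, -0.0, 0.0]
contact_force: [-0.6, 1.0, -1.6]
gripper_width: 33.0
grasp_force: 59.7
```

Run:
```python
from h import *
p=yellow();cv2.imwrite("pics/e.png",cv2.resize(p["img"][80:230,200:400,::-1],None,fx=4,fy=4,interpolation=2))
s=read_state();T=T_tool(s)
for n in("side","top","wrist"):
    p=shot(n);w=cloud(p);m=(w[...,2]>146)&(w[...,2]<176)&(abs(w[...,0]-492)<25)&(w[...,1]>-268)&(w[...,1]<-172)&(p["img"].std(2)<25)
    l=((w-T[:3,3])@T[:3,:3])[m];print(n,len(l),"bar in tool:")
    for a in range(30,125,10):
        k=l[abs(l[:,0]-a)<5]
        if len(k)>3:print(a,np.median(k,0).round(1),"zmin",k[:,2].min().round(1))
```

```text
tcp 8.8 [ 501.5 -144.   374.3] yaw_y 175.0 tilt [ 0.0013 -0.0001] F [-0.6  1.  -1.6] w 32.98121584010088
side 869 tool min [-13.5 -33.  129.3] max [  5.1  31.  298.1] med [ -2.7  -1.5 231.1] slopes x per y,z [-7.000e-03  1.000e-03 -2.663e+00]
top 70 tool min [-10.5   5.2 125.1] max [  3.1  35.5 293.3] med [ -2.5  24.3 246.3] slopes x per y,z [ 0.054  0.019 -8.249]
side 5 bar in tool:
120 [121.1  -4.5 220.2] zmin 219.0
top 44 bar in tool:
100 [102.3   3.7 221.9] zmin 218.4
110 [110.1   1.2 221.1] zmin 217.1
120 [119.7   1.4 220.9] zmin 215.7
wrist 2874 bar in tool:
40 [ 44.2   1.1 209.3] zmin 207.9
50 [ 50.5   1.4 210.8] zmin 206.5
60 [ 59.9   1.1 220.3] zmin 216.5
70 [ 69.7   1.1 220.6] zmin 218.0
80 [ 80.2   1.2 220.6] zmin 218.3
90 [ 90.1   0.7 220.6] zmin 218.3
100 [100.2   0.9 220.6] zmin 218.2
110 [110.1   0.7 220.6] zmin 217.7
120 [119.5   0.7 220.6] zmin 217.6
```

View pics/e.png

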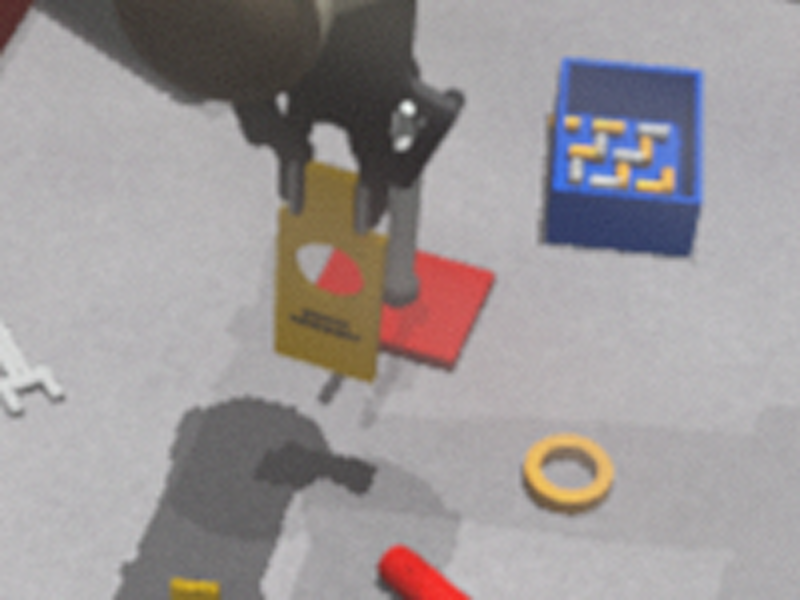

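The bar lies at tool y ≈ +1, parallel to tool x and about 8 mm below the eye centre. The tip starts at x ≈ 43, which puts the bar's middle at about x ≈ 95. Now to thread it on.

carry_out:
  slide:
    - [0.008,0.0015,0]
    - [0.02,0.0015,0]
    - [0.033,0.0015,0]
    - [0.045,0.0015,0]
    - [0.056,0.0015,0]
    - [0.066,0.0015,0]
    - [0.07,0.0015,0]
    - [0.07,0.0015,0]
  roll: [0,0,0,0,0,0,0,0]
  claw: [0.025,0.025,0.025,0.025,0.025,0.025,0.025,0.025]

```text
clock: 10.05
position: [493.7, -214.1, 373.6]
ee_rot: [-0.675, 0.738, 0.0, -0.0]
contact_force: [-0.0, 0.2, -0.8]
gripper_width: 32.9
grasp_force: 59.7
```

Run:
```python
from h import *
p=yellow()
a=cv2.resize(p["img"][80:230,220:370,::-1],None,fx=2.6,fy=2.6,interpolation=2)
b=cv2.resize(shot("wrist")["img"][:,80:480,::-1],(400,390));cv2.imwrite("pics/f.png",np.hstack([a,b]))
```

```text
tcp 10.05 [ 493.7 -214.1  373.6] yaw_y 174.95 tilt [-0.0001  0.0001] F [-0.   0.2 -0.8] w 32.8895435344355
side 816 tool min [-13.9 -32.8 134.9] max [  6.9  31.  297.1] med [ -2.7   0.3 214.2] slopes x per y,z [-1.000e-02  2.000e-03 -3.019e+00]
top 146 tool min [ -3.9  -1.7 178.3] max [  4.1  33.1 296.9] med [ -2.5  19.1 240.1] slopes x per y,z [-0.023 -0.01   0.879]
```

View pics/f.png

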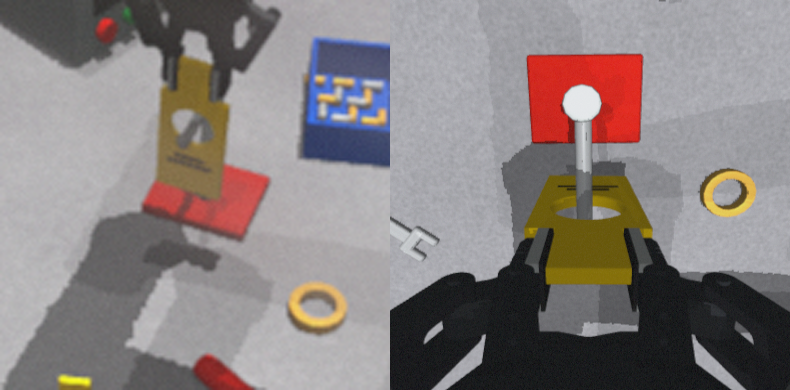

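The bar passes through the eye: the tip shows in the hole at left (192,130), and the bar enters it at right (583,205). There is no contact force. I'll move on 20 mm, then lower until the bar takes the weight.

carry_out:
  slide:
    - [0.01,0,0]
    - [0.02,0,0]
    - [0.02,0,0.006]
    - [0.02,0,0.012]
    - [0.02,0,0.017]
    - [0.02,0,0.021]
    - [0.02,0,0.022]
    - [0.02,0,0.022]
  roll: [0,0,0,0,0,0,0,0]
  claw: [0.025,0.025,0.025,0.025,0.025,0.025,0.025,0.025]

```text
clock: 11.2
position: [492.0, -233.7, 351.7]
ee_rot: [-0.675, 0.737, -0.0, -0.0]
contact_force: [-0.5, -0.7, -1.1]
gripper_width: 32.9
grasp_force: 59.8
```

carry_out:
  slide:
    - [0,0,0.0005]
    - [0,0,0.001]
    - [0,0,0.0015]
    - [0,0,0.0015]
  roll: [0,0,0,0]
  claw: [0.025,0.025,0.025,0.025]

```text
clock: 11.7
position: [491.9, -233.8, 350.2]
ee_rot: [-0.675, 0.737, 0.0, -0.0]
contact_force: [-0.3, -0.4, -1.3]
gripper_width: 33.1
grasp_force: 59.8
```

carry_out:
  slide:
    - [0,0,0.0005]
    - [0,0,0.001]
    - [0,0,0.001]
    - [0,0,0.001]
  roll: [0,0,0,0]
  claw: [0.025,0.025,0.025,0.025]

```text
clock: 12.2
position: [491.9, -233.7, 349.2]
ee_rot: [-0.675, 0.737, 0.0, -0.0]
contact_force: [0.2, 0.2, -1.0]
gripper_width: 32.8
grasp_force: 59.8
```

Run:
```python
from h import *
yellow();s=read_state();print(s["wrist_torque"])
```

```text
tcp 12.2 [ 491.9 -233.7  349.2] yaw_y 174.98 tilt [-0.  0.] F [ 0.2  0.2 -1. ] w 32.811973346603786
side 750 tool min [-11.6 -31.9 135.8] max [  6.4  30.7 294.8] med [ -2.6   0.4 214.1] slopes x per y,z [-4.000e-03  1.000e-03 -2.588e+00]
top 133 tool min [-10.6  -5.9 166.4] max [  3.4  33.2 296.1] med [ -2.3  16.3 239.9] slopes x per y,z [-0.029 -0.004 -0.31 ]
[ 0.01798599  0.022768   -0.02366509]
```

Not seated yet, so I'll lower in 0.5 mm steps.

carry_out:
  slide:
    - [0,0,0.0005]
    - [0,0,0.001]
    - [0,0,0.001]
    - [0,0,0.001]
  roll: [0,0,0,0]
  claw: [0.025,0.025,0.025,0.025]

```text
clock: 12.8
position: [492.0, -233.8, 348.6]
ee_rot: [-0.676, 0.737, -0.0, 0.0]
contact_force: [-1.4, 0.6, 2.6]
gripper_width: 32.8
grasp_force: 60.0
```

carry_out:
  slide:
    - [0,0,0.0005]
    - [0,0,0.001]
    - [0,0,0.001]
    - [0,0,0.001]
  roll: [0,0,0,0]
  claw: [0.025,0.025,0.025,0.025]

```text
clock: 13.3
position: [492.0, -233.8, 348.5]
ee_rot: [-0.676, 0.737, -0.001, 0.0]
contact_force: [-3.6, 1.9, 7.8]
gripper_width: 32.9
grasp_force: 60.7
```

It's seated. I'll back off 1 mm to unload it, then open.

carry_out:
  slide:
    - [0,0,-0.001]
    - [0,0,-0.001]
    - [0,0,-0.001]
    - [0,0,-0.001]
    - [0,0,-0.001]
    - [0,0,-0.001]
    - [0,0,-0.001]
    - [0,0,-0.001]
  roll: [0,0,0,0,0,0,0,0]
  claw: [0.025,0.025,0.033,0.036,0.04,0.05,0.06,0.07]

```text
clock: 14.3
position: [492.0, -233.8, 348.1]
ee_rot: [-0.675, 0.737, 0.0, 0.0]
contact_force: [-0.4, 0.9, -0.4]
gripper_width: 70.1
grasp_force: 0.0
```

carry_out:
  slide:
    - [0,0,0]
    - [0,0,0]
    - [0,0,-0.01]
    - [0,0,-0.025]
    - [0,0,-0.05]
    - [0,0,-0.08]
    - [0,0,-0.11]
    - [0,0,-0.12]
  roll: [0,0,0,0,0,0,0,0]
  claw: [0.085,0.085,0.085,0.085,0.085,0.085,0.085,0.085]

```text
clock: 15.3
position: [491.9, -233.8, 471.4]
ee_rot: [-0.676, 0.737, -0.002, 0.002]
contact_force: [-0.3, -0.0, -0.5]
gripper_width: 85.0
grasp_force: 0.0
```

carry_out:
  slide:
    - [0,0,-0.01]
    - [0,0,-0.01]
    - [0,0,-0.01]
    - [0,0,-0.01]
    - [0,0,-0.01]
    - [0,0,-0.01]
    - [0,0,-0.01]
    - [0,0,-0.01]
  roll: [0,0,0,0,0,0,0,0]
  claw: [0.085,0.085,0.085,0.085,0.085,0.085,0.085,0.085]

```text
clock: 16.3
position: [491.9, -233.8, 478.2]
ee_rot: [-0.675, 0.737, 0.0, -0.0]
contact_force: [-0.5, 0.2, 0.2]
gripper_width: 85.3
grasp_force: 0.0
```

Run:
```python
from h import *
def meas():
    for n in("side","wrist"):
        p=shot(n);w=cloud(p);hsv=cv2.cvtColor(p["img"],cv2.COLOR_RGB2HSV);Y=(hsv[...,0]>18)&(hsv[...,0]<34)&(hsv[...,1]>90)
        q=w[Y&(abs(w[...,0]-492)<60)&(abs(w[...,1]+235)<50)&(w[...,2]>40)];k=np.linalg.lstsq(np.c_[q[:,[0,2]],np.ones(len(q))],q[:,1],rcond=None)[0]
        print(n,len(q),"min",q.min(0).round(1),"max",q.max(0).round(1),"mean",q.mean(0).round(1),"dy/dx,dz",k[:2].round(3))
        if n=="side":P=p
        else:b=cv2.resize(p["img"][:,80:480,::-1],(400,390))
    return cv2.resize(P["img"][80:230,220:370,::-1],None,fx=2.6,fy=2.6,interpolation=2),b
meas();cv2.imwrite("pics/g.png",np.hstack(meas()))
```

```text
side 767 min [ 461.5 -239.9   51.6] max [ 529.5 -192.2  211.4] mean [ 493.7 -231.6  134.1] dy/dx,dz [-0.096 -0.004]
wrist 2379 min [ 442.9 -254.1   51.3] max [ 551.8 -224.7  401.3] mean [ 490.7 -237.6  158.5] dy/dx,dz [-0.101 -0.002]
side 765 min [ 461.5 -239.8   54.2] max [ 529.9 -223.6  210.8] mean [ 493.7 -231.7  133.9] dy/dx,dz [-0.089 -0.004]
wrist 2371 min [ 445.8 -254.3   51.8] max [ 546.6 -221.1  400.8] mean [ 490.4 -237.5  157.5] dy/dx,dz [-0.099  0.004]
```

View pics/g.png

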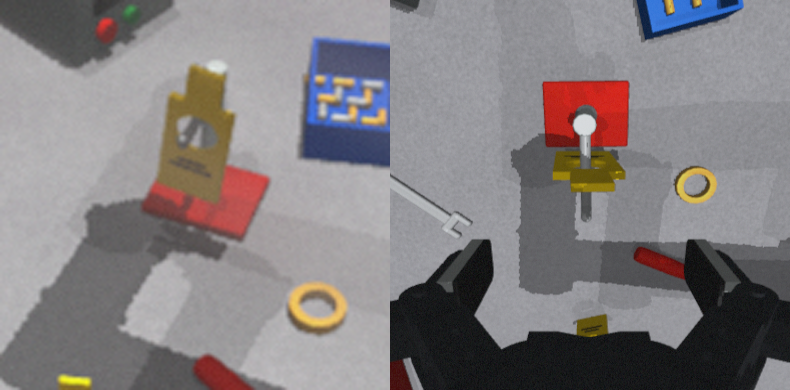

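The gauge hangs on the bar at (195,130) left and (588,170) right, but it may be leaning or swinging slightly in its plane. I'll wait and measure that before handing in.

carry_out:
  slide:
    - [0,0,0]
    - [0,0,0]
    - [0,0,0]
    - [0,0,0]
    - [0,0,0]
    - [0,0,0]
    - [0,0,0]
    - [0,0,0]
  roll: [0,0,0,0,0,0,0,0]
  claw: [0.085,0.085,0.085,0.085,0.085,0.085,0.085,0.085]

```text
clock: 17.5
position: [491.9, -233.8, 478.2]
ee_rot: [-0.675, 0.737, 0.0, 0.0]
contact_force: [-0.0, 0.1, -0.1]
gripper_width: 84.8
grasp_force: 0.0
```

Run:
```python
from h import *
for i in range(10):
    p=shot("side");w=cloud(p);hsv=cv2.cvtColor(p["img"],cv2.COLOR_RGB2HSV);Y=(hsv[...,0]>18)&(hsv[...,0]<34)&(hsv[...,1]>90)
    q=w[Y&(abs(w[...,0]-492)<50)&(abs(w[...,1]+232)<25)&(w[...,2]>40)]
    l=np.c_[q[:,0],q[:,2]].astype(np.float32);tab=l[l[:,1]>182];bot=l[l[:,1]<85]
    d=tab.mean(0)-bot.mean(0);r=cv2.minAreaRect(l)
    print(read_state()["clock"],"lean deg",np.degrees(np.arctan2(d[0],d[1])).round(2),"rect",np.round(r[0],1),np.round(r[1],1),round(r[2],1))
```

```text
17.55 lean deg -4.05 rect [494.4 132.2] [ 62.  158.3] 3.9
17.6 lean deg -4.27 rect [494.5 133.4] [ 62.  157.8] 4.0
17.65 lean deg -4.36 rect [494.3 133.2] [ 62.1 156. ] 3.5
17.7 lean deg -4.4 rect [494.5 133.2] [ 62.5 156.6] 4.3
17.75 lean deg -4.37 rect [494.3 132.4] [ 62.2 157. ] 3.8
17.8 lean deg -4.56 rect [494.7 131.8] [ 62.3 155.9] 3.7
17.85 lean deg -4.27 rect [494.5 132.7] [ 62.3 157.4] 3.6
17.9 lean deg -4.43 rect [494.5 132.8] [ 61.8 156.2] 3.6
17.95 lean deg -4.32 rect [494.5 132.3] [ 61.8 155.8] 4.3
18.0 lean deg -4.21 rect [494.4 132.4] [ 62.1 157. ] 4.0
```

It's at rest with a 4° lean (limit 17°). The eye is about 17 mm below the bar and the plate is square to it. Handing in.

```bash
python3 -c "
from bench import *
print(job_done())"
```

```text
the job is handed in; nothing more can be done
None
```

The yellow gauge hangs at rest by its eye on the hook with about a 4° lean, the gripper is clear of it, blue and green were still standing in the rack when last seen just after the lift, and the job was handed in at about 18 s; no verdict came back.

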